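Spin a banding wheel and brake it with the mug handle at the pointer

TASK

Check that the mug stuck on the potter's banding wheel runs true: with a light fingertip on the rubber rim of the head, flick the wheel spinning, either way round, and let it run untouched for at least three seconds, lively but not wild (a turn takes between one and five seconds all that while). Then, while it is still turning, brake it with a light fingertip on the rim as the handle comes round, so that the wheel stands still with the mug's handle pointing at the pointer (within a finger's breadth at the rim), and take the hand clear. Do not touch the mug or the pointer, and leave the other pots and tools where they stand.

Things in the scene. Friction and masses are not known exactly. Their poses are not given: they have to be found in the camera images.
- wheel (a joint): Turn of the head about its vertical axis, rad, growing counter-clockwise seen from above, no end stops, not wrapped. Equals the direction of the mug handle in the world (0: along +x). The head (inertia about 0.03 kg m2, up to 20 percent off) coasts freely: bearing friction slows it by about 0.15 rad/s each second, plus 2 percent of its speed each second. It stays where it is left.
- head_centre (a point): Point on the wheel's vertical axis at the height of the rubber rim's top face, 95 mm above the table. The head is a metal disc on a fixed dark pedestal narrower than it (foot 170 mm across); its middle, out to 84 mm from the axis, is bare metal 1 mm higher than the rubber rim round it.
- rim_mark (a point): Point on the rubber rim's top face 120 mm from the axis, straight outward from the mug's handle; it turns with the head.
- pointer_mark (a point): Fixed point 120 mm from the axis at the height of the rubber rim's top face, on the line of the pointer: rim_mark should stop here. It never lies on the robot's side of the wheel: its direction from the axis is within 100 degrees of world +x.
- pointer: Fixed stand beside the wheel with a level steel cone aimed at the wheel's axis, its tip 142 mm from the axis and 100 mm above the table. Foot 50 mm across, centred 174 mm from the axis; post with an 18 mm block on top, 110 mm high. Origin: on the wheel's axis at table height; its +x points out to the stand. Not to be touched.
- mug: Unglazed clay mug stuck on the centre of the head with clay lumps, turning with it. 80 mm across, 68 mm high (its rim 164 mm above the table); its one handle reaches 78 mm out from the axis along the mug's +x, 12 to 66 mm above the metal. Origin: centre of its underside, 96 mm above the table. Not to be touched.
- rim: Flat black rubber ring round the metal head, turning with it: its top face, from 84 to 130 mm from the axis, is free to be touched all round. It sits on cushions: it gives way straight down, 1 mm for each 1.2 N, bottoms at 10 mm (12 N) and springs back. It grips well. Origin on the axis, 20 mm below its top face; +x along the mug's handle.
- tumbler: Loose ribbed clay tumbler, 72 mm across, 105 mm high; origin under its centre. Leave alone.
- cup_a: Loose ribbed clay cup, 64 mm across, 60 mm high; origin under its centre. Leave alone.
- cup_b: Loose ribbed clay cup, 64 mm across, 60 mm high; origin under its centre. Leave alone.
- bowl: Loose clay bowl, 120 mm across, 55 mm high; origin under its centre. Leave alone.
- lidded_jar: Loose squat lidded clay jar with a small knob, 92 mm across, 75 mm high; origin under its centre. Leave alone.
- trim_tool: Loose spatula-like tool, 170 mm long, lying on the table along its x. Leave alone.
- glaze_pot: Loose plain white cylinder pot, 60 mm across, 50 mm high; origin under its centre. Leave alone.

How it is judged (in metres and radians):
On the way, in this order (a step that is already met when the one before it is completed fails the run):
1. the wheel runs free, untouched and faster than 1 rad/s, for 3 s ((velocity of joint wheel above 1 rad/s or velocity of joint wheel below -1 rad/s) and contact force between the fingers and anything else below 0.05 N), for 2.9 s.
2. a fingertip touches the rim while it still turns (over 0.1 rad/s) and the handle is within 60 degrees of the pointer ((velocity of joint wheel above 0.1 rad/s or velocity of joint wheel below -0.1 rad/s) and contact force between the fingers and rim above 0.1 N and horizontal distance between rim_mark and pointer_mark below 0.12 m).
3. the wheel stands still with the handle at the pointer (velocity of joint wheel between -0.05 and 0.05 rad/s and horizontal distance between rim_mark and pointer_mark below 0.02 m), for 0.2 s.
At the end, for the whole second after the job is handed in: The wheel is at rest (under 0.05 rad/s) with the handle's rim mark within 20 mm of the pointer mark (9.5 degrees), and no bystander has been moved by 15 mm or more (all of step 3 and distance of each of tumbler, cup_a, cup_b, bowl, lidded_jar, trim_tool, glaze_pot from where it was at the start of the episode below 0.015 m); the robot touches nothing.
It fails at once if the mug is touched (contact force between any of the fingers, the arm and mug above 0.3 N).
It fails at once if the pointer is touched (contact force between any of the fingers, the arm and pointer above 0.3 N).
It fails at once if the wheel spins wildly (over 8 rad/s) (velocity of joint wheel above 8 rad/s or velocity of joint wheel below -8 rad/s).
It fails at once if the rim is pressed with over 60 N (contact force between the fingers and rim above 60 N).
It fails at once if another pot or tool is moved by over 15 mm or lifted (distance of any of tumbler, cup_a, cup_b, bowl, lidded_jar, trim_tool, glaze_pot from where it was at the start of the episode above 0.015 m).
It also fails if it takes over 58 s, if anything falls off the work surface, if the arm or the gripper's body presses on something with over 40 N, if the wrist force passes 120 N, or if a joint passes its speed limit or range.

ROBOT

A 6-joint arm with a two-finger parallel gripper is mounted at the origin on the work surface. World frame = base frame: x ahead of the robot, y to its left, z up, the work surface at z = 0. Lengths are in mm, angles in degrees, forces in N, time in s.
With the tool pointing down it reaches from about 300 to 850 mm from the base axis. Payload 4.2 kg.
Tool frame: the origin (TCP) lies on the mounting face of the last link; the fingertips stand 191 mm ahead of it and the grasp point (between the pads) lies 172 mm ahead of it; z points along the fingers, y is the direction in which the jaws open and shut (so a half turn about z gives the same grasp; the last joint's range is limited). The gripper opens to 91 mm and grips with 3 to 60 N. Pads are 32 mm wide; open, the fingers measure 118 mm over their backs; the gripper's body (76 mm by 178 mm) begins 60 mm behind the grasp point.
Start: joints at [-78.381, 18.312, 89.639, -0, 72.044, -1.146], TCP at [127.051, -560.786, 404.776] pointing down, gripper open.
Joint ranges: [-177.97, 177.97], [-48.28, 115.42], [12.27, 149.76], [-77.06, 257.06], [2.81, 150.46], [-146.56, 146.56]. Speed limits (degrees/s): [147.25, 147.25, 180, 180, 180, 180].

INTERFACE

Orientations are given as [roll, pitch, yaw] about the fixed x, y, z axes, in that order (R = Rz(yaw) Ry(pitch) Rx(roll)).
In Python, from workcell import env gives the robot as it stands.
- The arm moves only by the shell command python3 -m handwheel 'ROWS' [FORCE]. ROWS is JSON, a list of rows, each an object with "gripper": the opening in per cent of the stroke, from 0 (shut) to 100 (fully open); "travel": the shift along the tool's x, y, z in m, a list of three; "twist": the turn about the tool's z in rad. In form: [{"gripper": gripper, "travel": [x, y, z], "twist": twist}, ...]. A call has 1 to 5 rows; each row shifts and turns the commanded pose from where the row before left it, along the tool's axes as they then stand; what a row does not reach is not made up. A row lasts 1/12 s, in which the tool goes at most 41.7 mm and 7.16 degrees, less where a joint would pass 70% of its speed; a pose out of reach is approached as far as the arm can. A call with a gripper value outside its range is refused whole. The fingers move at their own pace and stop on an object; FORCE is the grip in N (left out, the last holds). Time passes only in rows, so rows that do not move let the fingers close. It gives the time, the measured TCP pose, the force and the opening at its end, in the units of the state.
- env.state(): the state, without advancing time (a new reading comes with each control period).
- env.grab_frame(name): name is "side" or "top"; returns a dict with "frame" (480x640x3 uint8, red, green, blue), "intrinsics" (3x3 intrinsics, pixels), "extrinsics" (4x4, takes a point from camera to world coordinates). Camera axes: x right, y down, z forward; pixel columns grow to the right and rows downward; lengths in mm; the calibration is good to about 2 mm. A picture is of the moment at which its call begins. There is no depth.
- env.job_done(): hands the job in, once; it reports no verdict.
Trained networks look in the newest picture that a camera, given by its name, has taken for a name from the list of things; names that differ only in an ending like _2 or _b are one class to them, and where a whole thing is asked for, a point or a joint stands for the part that bears it (a point fixed in the world has none). Each returns a list of dicts, best first, with "confidence" (0 to 1); they miss things now and then, are a little off and sometimes report something else, mostly with a low value. They report only what shows in the picture. A call takes as long as a camera call.
- env.trace(camera, thing): "pixels" (480x640 bool, what is visible of it) and "uv" ([column, row] in pixels, amid what is visible of it).
- env.pinpoint(camera, thing): "uv" ([column, row] in pixels: a listed point, or the origin of a listed thing).
The state is a dict: "time_s": time; "qpos": joint angles; "qvel": joint speeds; "effort": joint torques, N m; "ee_pos": TCP position; "ee_rot": TCP orientation; "force": force on the tool from outside, world axes, zero at the start; "torque": the same for the moment, N m; "gripper_width": finger opening in mm.
Only numpy, scipy, OpenCV 4.12 (cv2) and the standard library are available. Lean on these libraries where they do the work, as an engineer would, in place of code of your own. Each camera call takes 0.05 s, during which the arm holds its last target. There are 200 camera calls.

## Working session

There is one attempt and no reset: what is moved stays moved. The work goes in short steps, Python scripts to look and compute and a shell command to move; the robot and the scene stay as the last step left them, time stands still between calls to the robot, and variables do not carry over. Pictures are saved under pics/ and viewed, about 8 in all and at most 12, crops included, and the job is handed in when it is done.

```bash
ls; mkdir -p pics; cat > h.py <<'E'
import numpy as np, cv2, sys
from workcell import env
def ray(g,uv):
    K=np.array(g["intrinsics"]);T=np.array(g["extrinsics"])
    d=T[:3,:3]@np.linalg.inv(K)@np.array([uv[0],uv[1],1.]);return T[:3,3],d
def atz(g,uv,z):
    o,d=ray(g,uv);return o+d*(z-o[2])/d[2]
E
python3 - <<'E'
from h import *
for c in("top","side"):
    g=env.grab_frame(c);cv2.imwrite(f"pics/{c}0.png",g["frame"][:,:,::-1])
    print(c,np.array(g["extrinsics"]).round(2).tolist())
    for n,z in(("head_centre",95),("rim_mark",95),("pointer_mark",95),("pointer",0),("mug",96)):
        r=env.pinpoint(c,n)
        for q in r[:2]: print(n,np.round(q["uv"],1),round(q["confidence"],2),atz(g,q["uv"],z).round(1))
    if c=="top":
      for n in("tumbler","cup_a","bowl","lidded_jar","trim_tool","glaze_pot"):
        for q in env.pinpoint(c,n)[:2]: print(n,np.round(q["uv"],1),round(q["confidence"],2),atz(g,q["uv"],0).round(1))
s=env.state();print(s)
E
```

```text
pics
top [[-0.02, -1.0, 0.08, 478.16], [-1.0, 0.02, -0.01, 4.6], [0.01, -0.08, -1.0, 1093.32], [0.0, 0.0, 0.0, 1.0]]
head_centre [290.6 246.8] 0.81 [546.2  43.6  95. ]
head_centre [262.7 293.2] 0.32 [453.  101.7  95. ]
rim_mark [262.8 294.3] 0.61 [450.8 101.5  95. ]
pointer_mark [233.7 252.6] 0.8 [536.6 159.9  95. ]
pointer [437.4 308.2] 0.66 [ 409.5 -276.6    0. ]
mug [286.3 246.5] 0.79 [546.9  52.3  96. ]
tumbler [129.3 264.5] 0.9 [520.3 407.2   0. ]
cup_a [436.8 311.5] 0.89 [ 402.2 -274.9    0. ]
cup_a [290.1 249.2] 0.58 [547.3  48.5   0. ]
bowl [164.1 201.3] 0.76 [661.1 330.6   0. ]
lidded_jar [423.8 207.2] 0.8 [ 636.4 -255.2    0. ]
trim_tool [455.3 236.8] 0.6 [ 567.9 -323.5    0. ]
glaze_pot [406.2 327.5] 0.57 [ 368.6 -205.6    0. ]
side [[-0.78, -0.46, 0.42, -24.9], [-0.62, 0.56, -0.54, 754.62], [0.01, -0.69, -0.73, 1093.74], [0.0, 0.0, 0.0, 1.0]]
head_centre [310.9 253.7] 0.82 [552.3  44.2  95. ]
rim_mark [330.4 289.9] 0.83 [443.3 105.5  95. ]
pointer_mark [284.3 286.2] 0.87 [535.6 165.4  95. ]
mug [311.9 256.1] 0.74 [544.7  49.6  96. ]
{'time_s': 0.9, 'qpos': array([-7.83800159e+01,  1.83099693e+01,  8.96396940e+01, -5.86464997e-04,
        7.20456524e+01, -1.14780465e+00]), 'qvel': array([-0.1793066 , -0.07501227, -0.03743539, -0.04182034, -0.01377862,
        0.02278787]), 'effort': array([ 5.11348699e-04, -4.12352443e+01, -2.32231522e+01,  7.30154989e-02,
        3.75327584e-02, -4.78842736e-06]), 'ee_pos': array([ 127.05255248, -560.76986925,  404.79058512]), 'ee_rot': array([1.79995328e+02, 6.51641918e-04, 1.27679695e+01]), 'force': array([ 0.00969017,  0.21956531, -0.7055543 ]), 'torque': array([ 0.0017609 , -0.04482822,  0.0051883 ]), 'gripper_width': 91.4294290157373}
```

View pics/top0.png

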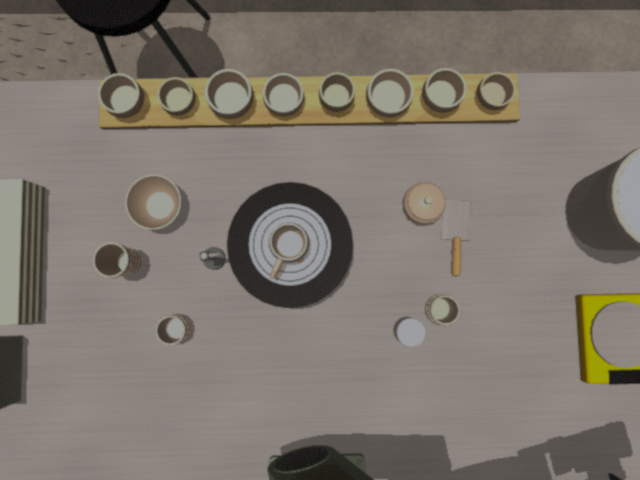

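View pics/side0.png

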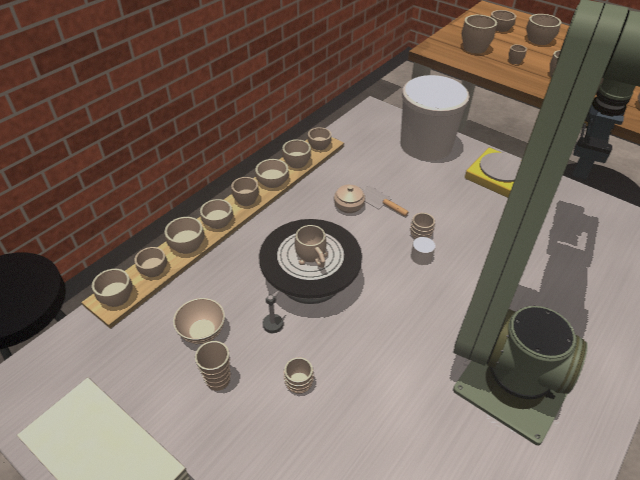

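The top view shows the wheel at about (290,245), the handle toward (275,272) and the pointer at (210,257). The bystanders are well away, and the robot side of the rim is free. Next I'll fit the centre and start moving.

```bash
python3 - <<'E'
from h import *
from scipy.optimize import least_squares
for c in("top","side"):
    g=env.grab_frame(c)
    m=env.trace(c,"rim")
    px=m[0]["pixels"].astype(np.uint8)
    cn=max(cv2.findContours(px,0,1)[0],key=cv2.contourArea)
    h=cv2.convexHull(cn)[:,0]
    P=np.array([atz(g,u,95)[:2] for u in cn[:,0]])
    f=least_squares(lambda v:np.hypot(P[:,0]-v[0],P[:,1]-v[1])-v[2],[549,46,130],loss="soft_l1",f_scale=2)
    print(c,m[0]["confidence"],f.x.round(1),np.median(abs(f.fun)).round(2))
    for q in env.trace(c,"pointer")[:2]:
        ys,xs=np.nonzero(q["pixels"]);print("pointer",q["confidence"],np.round(q["uv"],1),xs.min(),xs.max(),ys.min(),ys.max(),atz(g,q["uv"],100).round(1))
E
python3 -m handwheel '[{"gripper":0,"travel":[0,0,0],"twist":0.1115},{"gripper":0,"travel":[0,0,0],"twist":0.1115},{"gripper":0,"travel":[0,0,0],"twist":0}]' 20
```

```text
top 0.57 [552.5  44.9 127.1] 0.65
pointer 0.92 [212.8 255.7] 200 225 247 268 [530.9 201.6 100. ]
side 0.64 [550.8  51.1 130.7] 1.32
time_s: 1.45
ee_pos: [127.1, -560.8, 404.8]
ee_rot: [180.0, -0.0, -0.1]
force: [-0.5, 0.0, 0.3]
gripper_width: 73.9
```

```bash
python3 -m handwheel '[{"gripper":0,"travel":[0.018,-0.036,0],"twist":0},{"gripper":0,"travel":[0.018,-0.036,0],"twist":0},{"gripper":0,"travel":[0.018,-0.036,0],"twist":0},{"gripper":0,"travel":[0.018,-0.036,0],"twist":0},{"gripper":0,"travel":[0.018,-0.036,0],"twist":0}]'
python3 -m handwheel '[{"gripper":0,"travel":[0.018,-0.036,0],"twist":0},{"gripper":0,"travel":[0.018,-0.036,0],"twist":0},{"gripper":0,"travel":[0.018,-0.036,0],"twist":0},{"gripper":0,"travel":[0.018,-0.036,0],"twist":0},{"gripper":0,"travel":[0.018,-0.036,0],"twist":0}]'
```

```text
time_s: 1.87
ee_pos: [217.4, -379.1, 404.7]
ee_rot: [180.0, -0.0, 0.1]
force: [1.8, -0.3, -0.2]
gripper_width: 40.6
time_s: 2.28
ee_pos: [307.3, -199.0, 405.1]
ee_rot: [180.0, -0.1, 0.1]
force: [1.3, -0.8, -1.2]
gripper_width: 7.3
```

Estimates: axis at about (551,48), pointer direction about 97.5°, contact point at (437,48), which is radius 114. Moving to the hover point at (437,-12,300).

```bash
python3 -m handwheel '[{"gripper":0,"travel":[0.0186,-0.0267,0.015],"twist":0},{"gripper":0,"travel":[0.0186,-0.0267,0.015],"twist":0},{"gripper":0,"travel":[0.0186,-0.0267,0.015],"twist":0},{"gripper":0,"travel":[0.0186,-0.0267,0.015],"twist":0}]'
python3 -m handwheel '[{"gripper":0,"travel":[0.0186,-0.0267,0.015],"twist":0},{"gripper":0,"travel":[0.0186,-0.0267,0.015],"twist":0},{"gripper":0,"travel":[0.0186,-0.0267,0.015],"twist":0},{"gripper":0,"travel":[0,0,0],"twist":0}]'
python3 - <<'E'
from h import *
g=env.grab_frame("side");cv2.imwrite("pics/side1.png",g["frame"][:,:,::-1])
for n in("rim_mark","pointer_mark"):
    for q in env.pinpoint("side",n)[:1]: print(n,q["confidence"],atz(g,q["uv"],95).round(1))
E
```

```text
time_s: 2.62
ee_pos: [382.1, -92.4, 344.5]
ee_rot: [180.0, -0.1, 0.2]
force: [0.3, 0.1, -0.5]
gripper_width: 0.4
time_s: 2.95
ee_pos: [439.4, -10.6, 297.7]
ee_rot: [-179.9, 0.1, 0.4]
force: [0.3, -0.1, -0.2]
gripper_width: 0.5
rim_mark 0.91 [448.7  98.1  95. ]
pointer_mark 0.91 [542.7 162.   95. ]
```

View pics/side1.png

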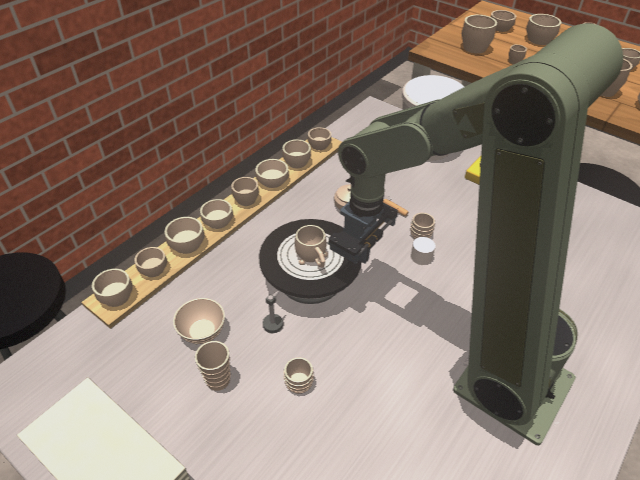

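The side view shows the shut fingers above the near rim at about (355,245). The mug at (311,243) and pointer at (272,310) are clear and stay visible. Flicking now.

```bash
python3 -m handwheel '[{"gripper":0,"travel":[0,-0.024,0.008],"twist":0},{"gripper":0,"travel":[0,-0.024,0.010],"twist":0},{"gripper":0,"travel":[0,-0.024,0],"twist":0},{"gripper":0,"travel":[0,-0.024,-0.004],"twist":0},{"gripper":0,"travel":[0,-0.020,-0.030],"twist":0}]'
python3 - <<'E'
from h import *
s=env.state();print(s["force"].round(1))
for i in range(3):
    g=env.grab_frame("side");t=env.state()["time_s"]
    q=env.pinpoint("side","rim_mark")
    if q: p=atz(g,q[0]["uv"],95);print(round(t,3),q[0]["confidence"],p[:2].round(1),np.degrees(np.arctan2(p[1]-48,p[0]-551)).round(1))
    else: print(t,"none")
E
```

```text
time_s: 3.52
ee_pos: [435.6, 101.6, 313.4]
ee_rot: [179.9, 0.5, -0.0]
force: [1.1, 0.3, -1.1]
gripper_width: 0.4
[ 1.1  0.3 -1.1]
3.567 0.6 [480.1 140.1] 127.6
3.667 0.75 [486.1 149.2] 122.7
3.767 0.76 [505.9 159.7] 112.0
```

```bash
cat >> h.py <<'E'
def look(n):
    R=[]
    for i in range(n):
        g=env.grab_frame("side");t=env.state()["time_s"]-.05
        q=env.pinpoint("side","rim_mark")
        if q and q[0]["confidence"]>.3:
            p=atz(g,q[0]["uv"],95);R.append((t,np.arctan2(p[1]-48,p[0]-551),np.hypot(p[1]-48,p[0]-551)))
    R=np.array(R);a=np.unwrap(R[:,1])
    for r,x in zip(R,a):print(round(r[0],3),np.degrees(x).round(1),r[2].round(0))
    return R[:,0],a
E
python3 -c "
from h import *
t,a=look(6);print(np.polyfit(t,a,1),env.state()['ee_pos'].round(1),env.state()['force'].round(1))"
```

```text
3.817 100.3 126.0
3.917 89.9 124.0
4.017 80.4 125.0
4.117 68.6 126.0
4.217 59.7 123.0
4.317 51.1 117.0
[-1.73755471  8.37522068] [437.4 102.1 315.7] [ 0.4 -0.4 -1. ]
```

Coasting at −1.74 rad/s at t≈4.07, which should be about 1.3 rad/s after 3 s. I expect the handle at the pointer around t≈8.4 s at about 0.95 rad/s. Going to a brake hover, untouched.

```bash
python3 -m handwheel '[{"gripper":0,"travel":[0,0.014,0.005],"twist":0},{"gripper":0,"travel":[0,0.014,0.005],"twist":0},{"gripper":0,"travel":[0,0.014,0.005],"twist":0},{"gripper":0,"travel":[0,0.012,0.005],"twist":0},{"gripper":0,"travel":[0,0,0],"twist":0}]'
python3 -c "
from h import *
t,a=look(12);print(np.polyfit(t,a,1),env.state()['ee_pos'].round(1),env.state()['force'].round(1));np.save('a.npy',[t,a])"
```

```text
time_s: 4.83
ee_pos: [437.0, 46.8, 294.9]
ee_rot: [180.0, 0.1, -0.1]
force: [0.0, 1.0, 0.2]
gripper_width: 0.2
4.933 -1.2 129.0
5.033 -10.7 121.0
5.133 -20.5 117.0
5.233 -28.7 117.0
5.333 -35.5 126.0
5.433 -44.4 121.0
5.533 -51.4 125.0
5.633 -62.7 123.0
5.733 -70.5 121.0
5.833 -76.1 123.0
5.933 -82.1 108.0
[-1.42830547  6.99294735] [437.4  48.  295.7] [ 0.4 -0.6  0.3]
```

```bash
cat >> h.py <<'E'
from scipy.optimize import least_squares
def th(v,t,tr):  # CW coast
    w=v[1]; A=w-0;k=.02;c=.15/k;s=t-tr
    return v[0]-((w+c)*(1-np.exp(-k*s))/k-c*s)
def wv(v,t,tr): return (v[1]+7.5)*np.exp(-.02*(t-tr))-7.5
E
python3 -c "
from h import *
t,a=np.load('a.npy')
T=np.r_[3.817,3.917,4.017,4.117,4.217,4.317,t];A=np.r_[np.radians([100.3,89.9,80.4,68.6,59.7,51.1]),a]
f=least_squares(lambda v:th(v,T,4.)-A,[1.4,1.7],loss='soft_l1',f_scale=.03)
print(f.x,np.degrees(f.fun).round(1),[wv(f.x,x,4.).round(2) for x in (3.5,6.4,6.5,8,8.5)])
from scipy.optimize import brentq
print(brentq(lambda x:th(f.x,x,4.)-np.radians(97.5-360),6,14))
np.save('T.npy',[T,A])
"
```

```text
[1.42286994 1.66520643] [-1.1 -0.4 -0.5  1.8  1.4  0.7 -1.7 -0.8  0.6  0.5 -1.  -0.2 -1.1  2.2
  2.2  0.2 -1.4] [np.float64(1.76), np.float64(1.24), np.float64(1.22), np.float64(0.96), np.float64(0.88)]
8.86953279485901
```

At 6.4 s it would be just under the "one turn in 5 s" mark (1.24 rad/s). There's plenty of time, so I'll flick again, a bit firmer, for a livelier run.

```bash
python3 -m handwheel '[{"gripper":0,"travel":[0,0.030,0],"twist":0},{"gripper":0,"travel":[0,0.030,0],"twist":0},{"gripper":0,"travel":[0,0,0],"twist":0}]'
python3 -m handwheel '[{"gripper":0,"travel":[0,-0.026,0.009],"twist":0},{"gripper":0,"travel":[0,-0.026,0.007],"twist":0},{"gripper":0,"travel":[0,-0.026,0],"twist":0},{"gripper":0,"travel":[0,-0.026,-0.004],"twist":0},{"gripper":0,"travel":[0,-0.022,-0.030],"twist":0}]'
python3 -m handwheel '[{"gripper":0,"travel":[0,0.014,0],"twist":0},{"gripper":0,"travel":[0,0.014,0.004],"twist":0},{"gripper":0,"travel":[0,0.014,0.004],"twist":0},{"gripper":0,"travel":[0,0.014,0.004],"twist":0},{"gripper":0,"travel":[0,0.010,0.003],"twist":0}]'
python3 -c "
from h import *
t,a=look(10);print(env.state()['ee_pos'].round(1),env.state()['force'].round(1));np.save('a.npy',[t,a])
f=least_squares(lambda v:th(v,t,7.)-a,[a[0],2.3],loss='soft_l1',f_scale=.03);print(f.x,[wv(f.x,x,7.).round(2) for x in (6.7,9.8,10,12)])"
```

```text
time_s: 6.28
ee_pos: [437.4, -14.7, 295.8]
ee_rot: [179.9, -0.0, -0.2]
force: [-0.1, 0.6, 0.1]
gripper_width: 0.4
time_s: 6.7
ee_pos: [436.1, 115.5, 310.9]
ee_rot: [179.9, 0.5, -0.0]
force: [0.3, 0.1, -0.4]
gripper_width: 0.7
time_s: 7.12
ee_pos: [437.2, 47.7, 298.5]
ee_rot: [180.0, 0.0, -0.0]
force: [-0.6, 0.5, -0.4]
gripper_width: 0.5
7.117 131.8 120.0
7.217 117.5 119.0
7.317 102.9 116.0
7.417 91.8 117.0
7.517 75.0 123.0
7.617 63.3 125.0
7.717 51.8 126.0
7.817 31.0 128.0
7.917 22.5 124.0
8.017 12.2 119.0
[437.4  48.  298.7] [ 0.9 -0.1 -0.4]
[2.57934537 2.45892789] [np.float64(2.52), np.float64(1.92), np.float64(1.88), np.float64(1.51)]
```

```bash
cat > pred.py <<'E'
from h import *
from scipy.optimize import brentq
t,a=np.load('a.npy')
def fit(t,a):
    f=least_squares(lambda v:th(v,t,7.)-a,[a[0],2.3],loss='soft_l1',f_scale=.03).x
    for k in range(1,4):
        for d in (97.5,104):
            try:
                x=brentq(lambda x:th(f,x,7.)-np.radians(d-360*k),7,22);print(k,d,round(x,2),wv(f,x,7.).round(2))
            except ValueError: print(k,d,'no')
    return f
if __name__=="__main__":fit(t,a);print(env.state()['time_s'])
E
python3 pred.py
for i in 1 2 3; do python3 -m handwheel '[{"gripper":0,"travel":[0,0,0],"twist":0},{"gripper":0,"travel":[0,0,0],"twist":0},{"gripper":0,"travel":[0,0,0],"twist":0},{"gripper":0,"travel":[0,0,0],"twist":0},{"gripper":0,"travel":[0,0,0],"twist":0}]'|head -1;done
```

```text
1 97.5 10.36 1.81
1 104 10.3 1.82
2 97.5 14.82 1.02
2 104 14.71 1.04
3 97.5 no
3 104 no
8.1167
time_s: 8.53
time_s: 8.95
time_s: 9.37
```

```bash
for i in 1 2; do python3 -m handwheel '[{"gripper":0,"travel":[0,0,0],"twist":0},{"gripper":0,"travel":[0,0,0],"twist":0},{"gripper":0,"travel":[0,0,0],"twist":0},{"gripper":0,"travel":[0,0,0],"twist":0}]'|head -1;done
python3 -c "
from h import *
P=[]
for c in ('side','top','side','top'):
    g=env.grab_frame(c)
    for n in ('pointer_mark','head_centre'):
        q=env.pinpoint(c,n)
        if q: print(c,n,round(q[0]['confidence'],2),atz(g,q[0]['uv'],95)[:2].round(1))
t,a=look(8);a=a-2*np.pi*np.round((a-np.radians(60-360))/2/np.pi)
t0,a0=np.load('a.npy');t=np.r_[t0,t];a=np.r_[a0,a];np.save('b.npy',[t,a])
from pred import fit
f=fit(t,a);print(f,np.degrees(th(f,t,7.)-a).round(1),env.state()['time_s'])
"
```

```text
time_s: 9.7
time_s: 10.03
side pointer_mark 0.79 [539.3 163.2]
side head_centre 0.69 [546.3  42.8]
top pointer_mark 0.73 [540.5 160.3]
top head_centre 0.96 [547.9  46.4]
side pointer_mark 0.56 [532.7 165.8]
side head_centre 0.96 [549.   51.1]
top pointer_mark 0.79 [537.9 161.1]
top head_centre 0.96 [549.9  43.7]
10.633 58.2 125.0
10.733 46.0 124.0
10.833 41.4 122.0
10.933 28.8 118.0
11.033 14.6 128.0
11.133 10.4 120.0
11.233 1.0 126.0
11.333 -10.9 134.0
1 97.5 10.27 1.88
1 104 10.21 1.89
2 97.5 14.47 1.13
2 104 14.37 1.14
3 97.5 no
3 104 no
[2.60378634 2.51529949] [ 0.7  0.8  1.2 -1.7  1.3 -0.8 -3.   4.3 -0.6 -3.7  1.3  3.2 -2.4  0.
  4.2 -1.5 -2.   0.3] 11.4333
```

```bash
python3 -m handwheel '[{"gripper":0,"travel":[0,0,0.002],"twist":0},{"gripper":0,"travel":[0,0,0.002],"twist":0},{"gripper":0,"travel":[0,0,0.002],"twist":0},{"gripper":0,"travel":[0,0,0.002],"twist":0},{"gripper":0,"travel":[0,0,0.002],"twist":0}]'
for i in 1 2 3 4; do python3 -m handwheel '[{"gripper":0,"travel":[0,0,0],"twist":0},{"gripper":0,"travel":[0,0,0],"twist":0},{"gripper":0,"travel":[0,0,0],"twist":0},{"gripper":0,"travel":[0,0,0],"twist":0},{"gripper":0,"travel":[0,0,0],"twist":0}]'|head -2;done
python3 -c "
from h import *
t,a=look(5);a=a-2*np.pi*np.round((a-np.radians(130-720))/2/np.pi)
t0,a0=np.load('b.npy');t=np.r_[t0,t];a=np.r_[a0,a];np.save('b.npy',[t,a])
from pred import fit
f=fit(t,a);print(f,np.degrees(th(f,t,7.)-a).round(1)[-8:],env.state()['time_s'],env.state()['ee_pos'].round(1),env.state()['force'].round(1))
"
```

```text
time_s: 11.85
ee_pos: [437.3, 48.0, 288.4]
ee_rot: [180.0, 0.0, -0.0]
force: [0.3, 0.2, -0.3]
gripper_width: 0.5
time_s: 12.27
ee_pos: [437.4, 48.0, 288.8]
time_s: 12.68
ee_pos: [437.4, 48.0, 288.7]
time_s: 13.1
ee_pos: [437.4, 48.1, 288.7]
time_s: 13.52
ee_pos: [437.4, 48.0, 288.7]
13.517 82.3 328.0
13.617 153.1 116.0
13.717 145.0 119.0
13.817 136.6 117.0
13.917 127.9 125.0
1 97.5 10.26 1.9
1 104 10.2 1.91
2 97.5 14.4 1.15
2 104 14.31 1.17
3 97.5 no
3 104 no
[2.62013409 2.52859087] [-3.6 -4.1 -1.9 77.4 -0.8 -0.   1.2  2.8] 14.0167 [437.4  48.1 288.7] [-0.8  0.3  0.2]
```

```bash
python3 -c "
from h import *
env.grab_frame('side')"
python3 -m handwheel '[{"gripper":0,"travel":[0,0,0],"twist":0},{"gripper":0,"travel":[0,0,0],"twist":0},{"gripper":0,"travel":[0,0,0.007],"twist":0},{"gripper":0,"travel":[0,0,0.001],"twist":0},{"gripper":0,"travel":[0,0,0],"twist":0}]'
python3 -c "
from h import *
print(env.state()['force'].round(1))
t,a=look(3)
for c in('top','side'):
    g=env.grab_frame(c);cv2.imwrite(f'pics/{c}2.png',g['frame'][120:420,120:440,::-1].repeat(2,0).repeat(2,1)[:600])
    for n in('rim_mark','pointer_mark'):
        q=env.pinpoint(c,n)
        if q: print(c,n,round(q[0]['confidence'],2),atz(g,q[0]['uv'],95)[:2].round(1))
"
```

```text
time_s: 14.48
ee_pos: [437.8, 48.1, 280.9]
ee_rot: [180.0, -0.1, 0.0]
force: [0.2, 0.3, 6.3]
gripper_width: 0.4
[0.2 0.3 6.3]
14.483 103.6 122.0
14.583 99.0 120.0
14.683 102.5 129.0
top rim_mark 0.82 [537.5 173.2]
top pointer_mark 0.6 [546.1 162.9]
side rim_mark 0.73 [531.9 167.5]
side pointer_mark 0.9 [526.8 165.7]
```

View pics/side2.png

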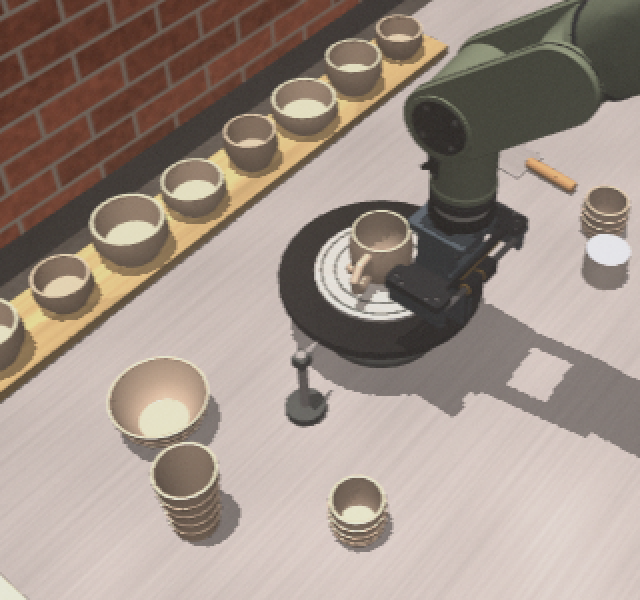

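View pics/top2.png

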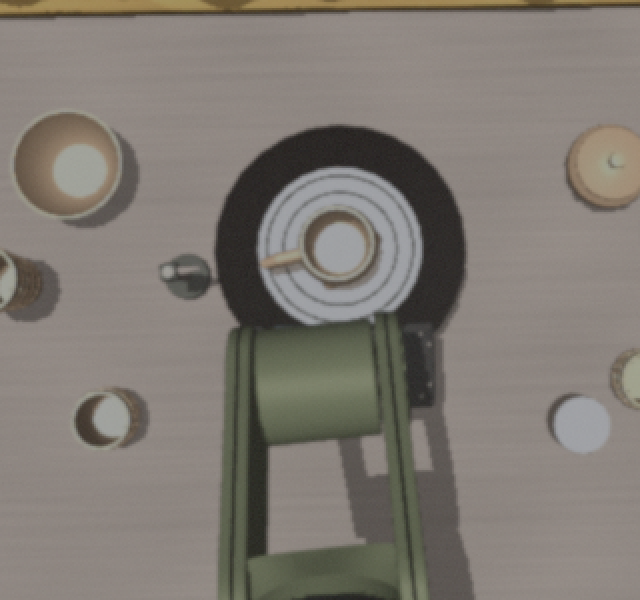

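The pictures show the wheel stopped with the handle close to the pointer line. In the top crop the handle tip is at (264,263) and the cone tip at about (216,281). I'll check the angle directly from these pixels.

```bash
python3 -c "
from h import *
for c,H,P,M in(('top',(264,263),(216,281),(338,246)),('side',(357,283),(313,346),(381,231))):
    g=env.grab_frame(c); f=lambda u,z:atz(g,(u[0]/2+120,u[1]/2+120),z)[:2]
    h=f(H,135);p=f(P,100);m=f(M,164)
    print(c,h.round(1),p.round(1),m.round(1))
    for C in([550.5,47],m):
        print([np.degrees(np.arctan2(*(x-C)[::-1])).round(1) for x in(h,p)],np.hypot(*(h-C)).round(0),np.hypot(*(p-C)).round(0))
t,a=look(4);print(np.degrees(a).mean())
"
```

```text
top [535.7 117.8] [520.5 170.8] [548.8  43.8]
[np.float64(101.8), np.float64(103.6)] 72.0 127.0
[np.float64(100.0), np.float64(102.6)] 75.0 130.0
side [536.3 110.7] [533.6 195.2] [550.7  47.5]
[np.float64(102.5), np.float64(96.5)] 65.0 149.0
[np.float64(102.8), np.float64(96.6)] 65.0 149.0
15.183 102.2 124.0
15.283 99.3 116.0
15.383 100.0 123.0
15.483 101.5 127.0
100.73994658891006
```

```bash
python3 -c "
from h import *
for c,L in(('top',(((167,271),110),((189,277),3))),('side',(((301,358),110),((305,406),3)))):
    g=env.grab_frame(c)
    for u,z in L:
        p=atz(g,(u[0]/2+120,u[1]/2+120),z)[:2];d=p-[550.5,47]
        print(c,z,p.round(1),np.degrees(np.arctan2(d[1],d[0])).round(1),np.hypot(*d).round(0))
"
```

```text
top 110 [531.1 218.2] 96.5 172.0
top 3 [529.7 217. ] 97.0 171.0
side 110 [527.1 222.5] 97.6 177.0
side 3 [533.9 216.7] 95.6 170.0
```

Pointer is at 96.7° (four readings within 1°) and the handle at about 101°. That is roughly 4° or 9 mm off, inside the 20 mm limit. Lifting straight off.

```bash
python3 -m handwheel '[{"gripper":0,"travel":[0,0,-0.003],"twist":0},{"gripper":0,"travel":[0,0,-0.005],"twist":0},{"gripper":0,"travel":[0,0,-0.015],"twist":0},{"gripper":0,"travel":[0,0,-0.035],"twist":0},{"gripper":0,"travel":[0,0,-0.035],"twist":0}]'
python3 -m handwheel '[{"gripper":0,"travel":[-0.03,0,-0.02],"twist":0},{"gripper":0,"travel":[-0.03,0,-0.01],"twist":0},{"gripper":0,"travel":[-0.03,0,0],"twist":0},{"gripper":0,"travel":[0,0,0],"twist":0},{"gripper":0,"travel":[0,0,0],"twist":0}]'
python3 -c "
from h import *
t,a=look(6);print(np.degrees(a).mean(),env.state()['force'].round(1))
g=env.grab_frame('top')
for i in range(3):
    q=env.pinpoint('top','rim_mark')
    if q:
        p=atz(g,q[0]['uv'],95);print(p.round(1),np.degrees(np.arctan2(p[1]-47,p[0]-550.5)).round(1))
for n in('tumbler','cup_a','bowl','lidded_jar','trim_tool','glaze_pot'):
    for q in env.pinpoint('top',n)[:1]: print(n,np.round(q['uv'],1),atz(g,q['uv'],0).round(1))
"
```

```text
time_s: 16.1
ee_pos: [436.6, 47.9, 373.5]
ee_rot: [180.0, 0.3, -0.0]
force: [0.1, 0.1, 0.4]
gripper_width: 0.6
time_s: 16.52
ee_pos: [346.0, 48.0, 403.8]
ee_rot: [180.0, -0.0, 0.0]
force: [0.6, -0.1, 0.1]
gripper_width: 0.5
16.517 100.6 126.0
16.617 103.7 121.0
16.717 100.4 121.0
16.817 103.9 120.0
16.917 101.1 127.0
17.017 102.1 122.0
101.95344447233744 [0.2 0.3 0.7]
[532.  161.8  95. ] 99.2
[532.  161.8  95. ] 99.2
[532.  161.8  95. ] 99.2
tumbler [129.8 265.4] [518.3 406.    0. ]
cup_a [438.1 309.1] [ 407.5 -278.     0. ]
bowl [164.8 201.4] [660.8 329.    0. ]
lidded_jar [422.6 205.2] [ 641.  -252.6    0. ]
trim_tool [454.1 236.8] [ 567.9 -320.8    0. ]
glaze_pot [406.7 328.6] [ 366.1 -206.6    0. ]
```

```bash
python3 -c "
from workcell import env
print(env.job_done())"
```

```text
the job is handed in; nothing more can be done
None
```

The wheel stands still with the mug's handle about 4–5° past the pointer line, roughly 9–11 mm at the rim against the 20 mm allowed. I handed the job in at about 17 s of the 58 s; it gave no verdict.

**Spin:** I flicked the wheel clockwise twice with the shut fingertips on the near side of the rim. The first flick ran at about 1.75 rad/s and would have dropped to about 1.24 rad/s after three seconds, just slower than one turn in five seconds. So I flicked it again to about 2.5 rad/s. It then ran untouched for over 7 s and was turning at about 1.2 rad/s when I braked it. The five-second-turn limit held well past the first three seconds.

**Brake:** I pressed the rim with about 6 N as the handle came round, then lifted straight off and moved clear.

**Last checks:**
- **Handle position:** the handle read about 102° by the side camera and 99° by the top camera. The pointer is at 96.7°, with four readings within about 1°. The cameras disagree by about 3°, but both readings are inside the 9.5° limit.
- **One discarded reading:** a reading of the cone tip in the top view gave about 103° for the pointer. I left it out because it came out at the wrong distance from the axis and was probably its shadow.
- **Wheel at rest:** the handle showed no drift over the last 0.5 s of pictures.
- **Bystanders:** the six I checked read within about 6 mm of their first positions, which is camera noise. The second cup was not checked separately, but the arm never went near it.
- **Forces:** nothing in the moves or force readings suggested contact with the mug or the pointer, and the tool force was near zero at the end.

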